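# Crank a microscope carriage to its flag and hold a plunger gauge on the check dot

### The job

Turn the measuring microscope's black handwheel until the red pointer of the carriage lines up with the yellow flag on the scale (do not push the carriage itself). Then take the blue plunger gauge out of its wooden stand and hold it square to the sloping specimen plate, its tip on the red dot, pressed gently so that the spring plunger is about half in. Finish while still holding it there, and leave the other things on the bench where they are.

Things in the scene. Friction and masses are not known exactly. Their poses are not given: they have to be found in the camera images.
- wheel (a joint): angle of the handwheel, rad, grows as it turns clockwise seen from above; starts between 0 and 0.5, stops at 0 and 5.5. The carriage moves 16 mm per rad; light friction (about 0.1 N m) keeps it where it is left
- wheel_grip (a point): centre of the handwheel, a fluted black upright cylinder 50 mm in diameter and 24 mm tall with a white line on top, on a vertical axis (this point is half-way up, on the axis; 78 mm above the bench). Gripped across its diameter from above; below it is 18 mm of free space, then a gearbox 70 x 70 mm. It turns the carriage drive
- pointer (a point): end of the thin red pointer at the front of the dark steel carriage. Its y axis is the carriage's direction of travel: clockwise turning of the wheel moves the carriage along +y (to the robot's left)
- flag_line (a point): top of the thin upright yellow flag clipped to the scale rail at the front of the microscope base; its y axis runs along the scale, the same way as the carriage's travel. Pointer and flag line up when they are level along this y axis. It never moves and starts 30 to 60 mm to the +y side of the pointer
- dot (a point): centre of the red dot, 10 mm in diameter, in the middle of the sloping specimen plate (steel, 85 x 75 mm, with a white field) which rides on the carriage about 80 mm above the bench and moves with it. Its z axis is the plate's outward normal, 17 degrees (0.30 rad) off vertical, leaning away from the robot; its y axis is the carriage's direction of travel
- gauge_mid (a point): middle of the blue handle of the plunger gauge: a round handle 26 mm in diameter and 70 mm long, then a steel barrel 15 mm in diameter and 30 mm long, then a brass plunger 6 mm in diameter with a round nose standing 16 mm out of the barrel. All on one line, the z axis, which points from the nose to the free end of the handle; the nose lies 81 mm from this point along -z when the plunger is out. About 100 g. It starts upright in its stand, handle on top
- tip (a point): very end of the plunger's nose (81 mm below the handle's middle when the plunger is out)
- plunger (a joint): how far the plunger is pressed into the gauge, 0 (out) to 0.012 m (fully in); the spring takes 1 N to start, 2.5 N at half way (0.006), 4 N at the end, and comes out by itself
- stand: wooden block 70 x 70 x 60 mm (origin under its centre) with a vertical 20 mm through hole in the middle; the gauge's handle rests on its top, barrel and plunger hang freely in the hole, 14 mm clear of the bench
- slide_box: green slide box 90 x 130 x 34 mm, origin under its centre, a bystander to be left alone
- oil: small amber oil bottle, 34 mm in diameter, 75 mm tall, origin under its centre, a bystander to be left alone
- dish: shallow glass dish 90 mm in diameter, 18 mm tall, origin under its centre, a bystander to be left alone
- objective: spare steel microscope objective standing up, 28 mm in diameter, 46 mm tall, origin under its centre, a bystander to be left alone
- beaker: glass beaker 68 mm in diameter, 90 mm tall, origin under its centre, a bystander to be left alone
- driver: orange-handled screwdriver 160 mm long lying on the bench, a bystander to be left alone
Not all that is in view belongs to the job. What is shaped like the stand but turquoise is not meant.

How it is judged (in metres and radians):
On the way, in this order (a step that is already met when the one before it is completed fails the run):
1. the pointer stands at the flag (within 3.5 mm) with the gauge still in its stand (y of pointer in the frame of flag_line between -0.0035 and 0.0035 m and horizontal distance between gauge_mid and stand below 0.02 m and height (world z) of gauge_mid below 0.105 m), for 0.3 s.
2. the gauge is lifted out of the stand (height (world z) of tip above 0.062 m), for 0.1 s.
At the end, for the whole second after the job is handed in: pointer within 3.5 mm of the flag along the scale; plunger nose within 5 mm of the dot's centre; gauge within 8 degrees of square to the plate; plunger pressed 3 to 9 mm in, pushing on the plate with 0.8 to 6 N; gauge still held in the fingers; all of it through the last second (y of pointer in the frame of flag_line between -0.0035 and 0.0035 m and distance between tip and dot below 0.005 m and angle between the z axis of gauge_mid and the z axis of dot, either way round below 0.14 rad and angle between gauge_mid's own z axis and vertical below 1 rad and value of joint plunger between 0.003 and 0.009 m and contact force between gauge and carriage between 0.8 and 6 N and contact force between the fingers and gauge above 2 N); the arm keeps its last pose, push and grip.
It fails at once if the gauge pushed hard on the plate (over 12 N) (contact force between gauge and carriage above 12 N).
It fails at once if the carriage or its plate pushed with the fingers or the arm (contact force between any of the fingers, the arm and carriage above 1.5 N).
It fails at once if a bystander moved by more than 30 mm (distance of any of slide_box, oil, dish, objective, beaker, driver from where it was at the start of the episode above 0.03 m).
It also fails if it takes over 67 s, if anything falls off the work surface, if the arm or the gripper's body presses on something with over 40 N, if the wrist force passes 120 N, or if a joint passes its speed limit or range.

### The arm

A 7-joint arm with a two-finger parallel gripper is mounted at the origin on the work surface. World frame = base frame: x ahead of the robot, y to its left, z up, the work surface at z = 0. Lengths are in m, angles in degrees, forces in N, time in s.
With the tool pointing down it reaches from about 0.4 to 0.875 m from the base axis. Payload 4.4 kg.
Tool frame: the origin (TCP) lies midway between the tips of the shut fingers; the grasp point (between the pads) lies 19 mm behind it (pinch_z is the distance from the TCP to the grasp point, in m); y points along the fingers, z is the direction in which the jaws open and shut, and the axes are right-handed (so a half turn about y gives the same grasp; the last joint's range is limited). The gripper opens to 85 mm and grips with 20 to 120 N. Pads are 22 mm wide; open, the fingers measure 114 mm over their backs; the gripper's body (76 mm by 85 mm) begins 54 mm behind the grasp point. The pads swing forward as they close: fully open they stand 13 mm farther back than shut.
Start: joints at [62.693, 36.005, 2.206, 86.941, -1.547, 57.084, -1.146], TCP at [0.26, -0.596, 0.231] pointing down, gripper open.
Joint ranges: [-175.42, 175.42], [-21.48, 121.26], [-71.46, 75.88], [10.55, 141.38], [-63.04, 243.04], [13.31, 113.54], [-168.57, 168.57]. Speed limits (degrees/s): [147.25, 147.25, 180, 180, 180, 180, 180].

### API

Orientations are given as a 3x3 rotation matrix whose columns are the frame's x, y, z axes.
In Python, from plant import movep, move_straight, move_joints, gripper_to, wait, inverse_kinematics, state, read_camera, get_calibration, Unreachable, job_done, trace, tip_of, pinch_z gives the robot as it stands. Calls block until the motion is done:
- movep(position, orientation): joint-space move of the TCP to a pose.
- move_straight(position, orientation=None, vel=0.15, threshold=None): straight line of the TCP; orientation=None keeps the orientation; vel is the mean speed in m/s. With threshold (N) it stops when the force on the tool has changed by that much, and returns True; else False.
- move_joints(angles): joint-space move.
- gripper_to(opening, newtons=None): finger opening in m; newtons is the grip in N (None keeps the last); returns when the fingers have stopped.
- wait(seconds).
- inverse_kinematics(position, orientation): joint angles nearest the present ones, or None.
- state(): the state.
- read_camera(name): name is "side" or "top"; returns (picture, depth): 480x640x3 uint8, red, green, blue; 480x640 float32, m along the optical axis (not along the pixel's ray), 0 where there is no reading.
- get_calibration(name): a dict with "mtx" (3x3 intrinsics, pixels), "rvec" (rotation vector, rad) and "tvec" (3), from world to camera coordinates, as OpenCV has them. Camera axes: x right, y down, z forward; pixel columns grow to the right and rows downward; lengths in m; the calibration is good to about 2 mm. A picture is of the moment at which its call begins. get_calibration takes no time and is no camera call.
A pose or a line that the arm cannot do raises Unreachable and nothing moves.
- job_done(): hands the job in, once; it reports no verdict.
Trained networks look in the newest picture that a camera, given by its name, has taken for a name from the list of things; names that differ only in an ending like _2 or _b are one class to them, and where a whole thing is asked for, a point or a joint stands for the part that bears it (a point fixed in the world has none). Each returns a list of dicts, best first, with "p" (0 to 1); they miss things now and then, are a little off and sometimes report something else, mostly with a low value. They report only what shows in the picture. A call takes as long as a camera call. They do not tell look-alikes from the thing itself.
- trace(name, camera): "region" (480x640 bool, what is visible of it) and "at" ([row, column] in pixels, amid what is visible of it).
- tip_of(name, camera): "at" ([row, column] in pixels: a listed point, or the origin of a listed thing).
The state is a dict: "time": time; "q": joint angles; "joint_vel": joint speeds; "joint_torque": joint torques, N m; "tool_pos": TCP position; "tcp_rot": TCP orientation; "wrist_force": force on the tool from outside, world axes, zero at the start; "moment": the same for the moment, N m; "opening": finger opening in m.
Only numpy, scipy, OpenCV 4.12 (cv2) and the standard library are available. Lean on these libraries where they do the work, as an engineer would, in place of code of your own. Each camera call takes 0.05 s, during which the arm holds its last target. There are 200 camera calls.

## Working session

There is one attempt and no reset: what is moved stays moved. The work goes in short steps, each a Python script; the robot and the scene stay as the last script left them, time stands still between calls to the robot, and variables do not carry over. Pictures are saved under pics/ and viewed, about 8 in all and at most 12, crops included, and the job is handed in when it is done.

```bash
mkdir -p pics; ls
cat > h.py <<'E'
import numpy as np, cv2
from plant import *
def cal(c):
    k=get_calibration(c); R=cv2.Rodrigues(np.array(k["rvec"],float))[0]; return np.array(k["mtx"],float),R,np.array(k["tvec"],float).ravel()
def at_depth(c,r,col,d):
    K,R,t=cal(c); return R.T@(np.linalg.inv(K)@[col,r,1]*d-t)
def at_height(c,r,col,z):
    K,R,t=cal(c); o=-R.T@t; v=R.T@np.linalg.inv(K)@[col,r,1]; return o+v*(z-o[2])/v[2]
def proj(c,p):
    K,R,t=cal(c); q=K@(R@np.array(p)+t); return q[1]/q[2],q[0]/q[2]
def tri(m):  # list of (cam,row,col) -> point
    A=[];b=[]
    for c,r,col in m:
        K,R,t=cal(c);o=-R.T@t;v=R.T@np.linalg.inv(K)@[col,r,1];v/=np.linalg.norm(v);P=np.eye(3)-np.outer(v,v);A.append(P);b.append(P@o)
    return np.linalg.lstsq(np.vstack(A),np.hstack(b),rcond=None)[0]
def save(n,im): cv2.imwrite(f"pics/{n}.png",im[:,:,::-1])
E
python3 - <<'E'
from h import *
np.set_printoptions(precision=4,suppress=True)
for c in("side","top"):
    im,d=read_camera(c); save(c+"0",im); np.savez(c+"0",im=im,d=d)
    K,R,t=cal(c); print(c,"cam at",-R.T@t,"fwd",R[2],K[0,0])
    for n in("wheel_grip","pointer","flag_line","dot","gauge_mid","stand","slide_box","oil","dish","objective","beaker","driver"):
        for x in tip_of(n,c)[:3]:
            r,q=x["at"]; dd=d[int(r),int(q)]; print(c,n,round(x["p"],2),np.round([r,q],1),at_depth(c,r,q,dd))
print(state()["time"],pinch_z if not callable(pinch_z) else pinch_z())
E
```

```text
pics
side cam at [-0.2077  1.0193  0.9578] fwd [ 0.489  -0.6685 -0.5603] 578.7113183433123
side wheel_grip 0.62 [223.4 325.9] [ 0.5356 -0.0695  0.0861]
side wheel_grip 0.42 [379.9 253.2] [ 0.3833  0.4103 -0.0002]
side wheel_grip 0.27 [268.4 306.9] [0.4975 0.0673 0.0335]
side pointer 0.57 [267.3 306.7] [0.5021 0.062  0.0317]
side flag_line 0.59 [223.3 329.1] [ 0.5271 -0.0725  0.0882]
side flag_line 0.58 [272.5 294.5] [0.5198 0.0911 0.0243]
side gauge_mid 0.53 [191.8 403.3] [ 0.4464 -0.3401  0.0918]
side stand 0.77 [245.  408.7] [ 0.334  -0.178   0.0393]
side stand 0.65 [215.6 400.9] [ 0.4261 -0.3003  0.0362]
side slide_box 0.82 [197.1 325.3] [ 0.6663 -0.2533  0.0346]
side slide_box 0.36 [185.3 387.1] [ 0.5652 -0.4613  0.0176]
side oil 0.47 [234.6 235.9] [ 0.7852  0.0278 -0.0024]
side oil 0.2 [214.  396.9] [ 0.447  -0.3153  0.0261]
side dish 0.58 [379.8 253.5] [0.3829 0.4098 0.    ]
side objective 0.54 [372.7 194. ] [0.485  0.4824 0.0179]
side beaker 0.95 [187.3 387.9] [ 0.5621 -0.4623  0.0107]
side beaker 0.21 [240.4 286.8] [0.576  0.0512 0.0796]
side driver 0.6 [218.  448.1] [ 0.3301 -0.4294 -0.0008]
top cam at [ 0.3932 -0.0023  1.4048] fwd [ 0.121  -0.0128 -0.9926] 563.7089791573637
top wheel_grip 0.86 [255.9 342. ] [ 0.5279 -0.0716  0.0935]
top wheel_grip 0.51 [296.4 450. ] [ 0.4395 -0.3326  0.0595]
top pointer 0.88 [266.6 281.1] [0.5042 0.0729 0.0415]
top flag_line 0.56 [269.5 257.7] [0.4957 0.1289 0.0454]
top dot 0.93 [230.8 283. ] [0.5865 0.0687 0.0781]
top gauge_mid 0.49 [288.  458.7] [ 0.4566 -0.3362  0.1265]
top stand 0.8 [289.8 447.2] [ 0.4553 -0.3275  0.0534]
top stand 0.57 [329.4 396.5] [ 0.3593 -0.2046  0.0613]
top slide_box 0.81 [199.2 433. ] [ 0.6789 -0.2977  0.0389]
top dish 0.74 [316.5 141.1] [0.3777 0.414  0.0067]
top objective 0.42 [266. 119.] [0.4982 0.465  0.0371]
top beaker 0.94 [250.4 501.4] [ 0.5528 -0.459   0.0567]
top driver 0.81 [342.7 486. ] [ 0.3303 -0.4286  0.0219]
1.3 0.0187
```

Run:
```python
from h import *
s=np.load("side0.npz")["im"];t=np.load("top0.npz")["im"]
save("a",cv2.resize(s[160:320,200:460],(780,480)))
save("b",cv2.resize(t[190:350,230:490],(780,480)))
```

```text
(no output)
```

View pics/top0.png

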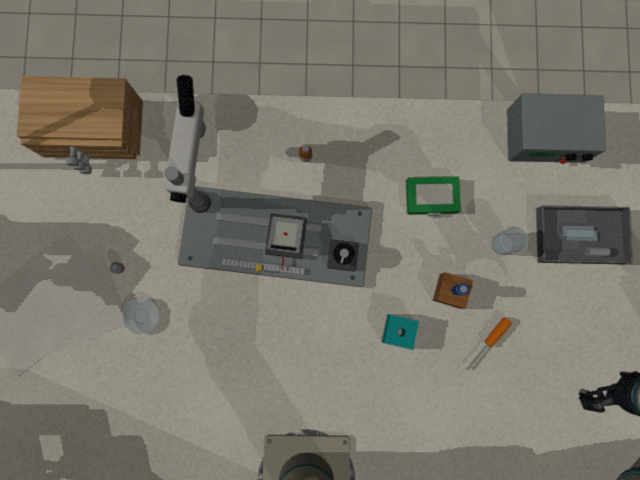

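View pics/a.png

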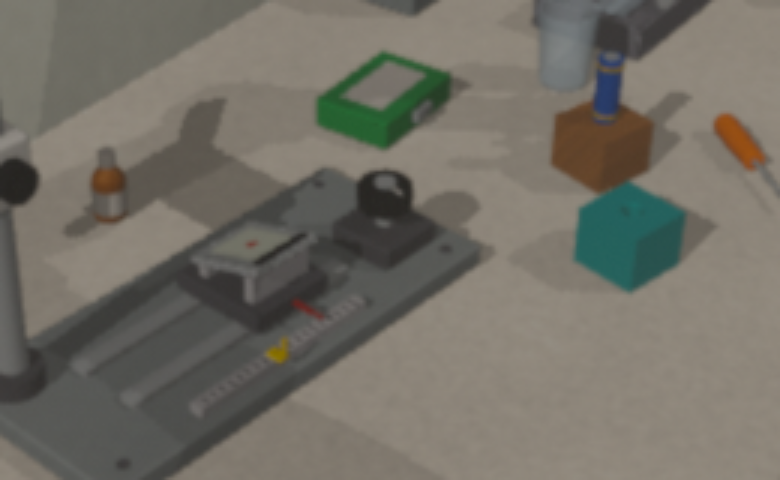

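View pics/b.png

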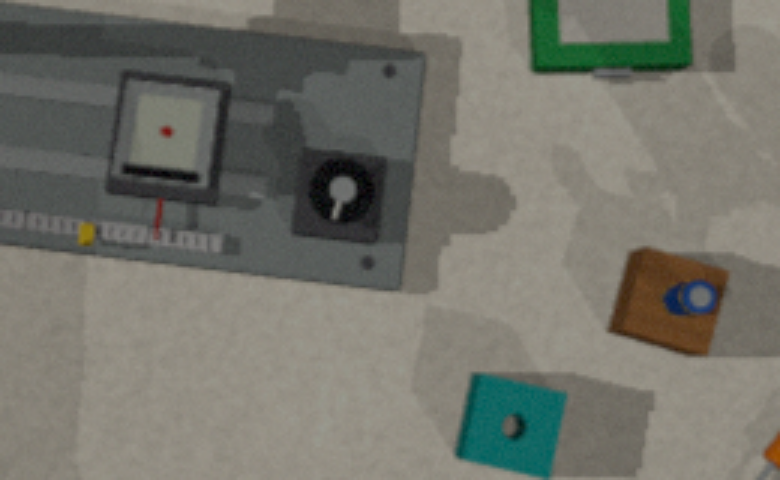

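```bash
cat >> h.py <<'E'
np.set_printoptions(precision=4,suppress=True)
def cent(m): 
    n,l,s,c=cv2.connectedComponentsWithStats(m.astype(np.uint8)); return [(c[i][1],c[i][0],s[i,4]) for i in np.argsort(-s[1:,4])[:4]+1] if n>1 else []
def masks(im):
    h=cv2.cvtColor(im,cv2.COLOR_RGB2HSV).astype(int); H,S,V=h[...,0],h[...,1],h[...,2]
    return dict(red=((H<6)|(H>172))&(S>110)&(V>50), yel=(H>20)&(H<34)&(S>140)&(V>70), blue=(H>105)&(H<130)&(S>110)&(V>40))
def crop(m,r0,r1,c0,c1): o=np.zeros_like(m);o[r0:r1,c0:c1]=m[r0:r1,c0:c1];return o
def cloud(c,d):
    K,R,t=cal(c); r,q=np.indices(d.shape); P=np.stack([q,r,np.ones_like(q)],-1)@np.linalg.inv(K).T*d[...,None]; return (P-t)@R
def toolrot(a,u):  # approach a (tool y), jaw dir u (tool z)
    a=np.array(a,float);a/=np.linalg.norm(a);u=np.array(u,float);u-=a*(u@a);u/=np.linalg.norm(u);return np.column_stack([np.cross(a,u),a,u])
E
python3 - <<'E'
from h import *
for c,b in(("side",(215,290,260,340)),("top",(190,300,230,320))):
    z=np.load(c+"0.npz");im,d=z["im"],z["d"];m=masks(im)
    for k in("red","yel"):
        M=crop(m[k],*b)
        for r,q,n in cent(M)[:3]: print(c,k,round(r,1),round(q,1),n)
        if k=="red":
            l=cv2.connectedComponents(M.astype(np.uint8))[1]
            for i in range(1,l.max()+1):
                rr,qq=np.where(l==i); print("  bbox",rr.min(),rr.max(),qq.min(),qq.max())
    for r,q,n in cent(m["blue"])[:2]: print(c,"blue",round(r,1),round(q,1),n)
z=np.load("top0.npz");im,d=z["im"],z["d"];P=cloud("top",d)
x,y,h=P[...,0],P[...,1],P[...,2]
# base by height
M=((h>.010)&(x>.40)&(x<.75)&(y>-.16)&(y<.32)&(h<.12)).astype(np.uint8)
M=cv2.morphologyEx(M,cv2.MORPH_OPEN,np.ones((5,5)))
pts=P[M>0][:,:2].astype(np.float32); print("base",cv2.minAreaRect(pts*1000),len(pts))
# white plate plane
r,q=230,287; w=(np.abs(x-.587)<.028)&(np.abs(y-.069)<.028)&(h>.06); A=P[w]; c0=np.median(A,0)
for _ in range(5):
    n=np.linalg.svd(A-A.mean(0),full_matrices=False)[2][2]; n*=np.sign(n[2]); e=(A-A.mean(0))@n; A=A[abs(e)<2.5*e.std()]
print("plate n",n,np.degrees(np.arccos(n[2])),"yaw",np.degrees(np.arctan2(n[1],n[0])),"c",A.mean(0),e.std(),len(A))
# wheel top, gauge top
for nm,cx,cy,rad,lo,hi in(("wheel",.53,-.0716,.045,.08,.1),("gauge",.45,-.336,.04,.11,.15),("stand",.455,-.33,.07,.05,.07),("dist",.36,-.2,.06,.05,.07)):
    w=(np.hypot(x-cx,y-cy)<rad)&(h>lo)&(h<hi);A=P[w];print(nm,len(A),A.mean(0),np.median(A[:,2]),cv2.minAreaRect((A[:,:2]*1000).astype(np.float32)))
print(state()["tcp_rot"],state()["q"])
E
```

```text
side red 262.1 301.1 20
side red 241.0 283.0 1
  bbox 241 241 283 283
  bbox 260 265 297 306
side yel 277.2 292.7 33
side blue 84.6 609.6 9962
side blue 7.9 396.3 1002
top red 260.7 282.6 15
top red 233.3 285.0 7
  bbox 232 234 284 286
  bbox 256 266 282 284
top yel 267.9 258.4 30
top blue 288.6 462.6 51
top blue 290.1 454.3 36
base ((583.237060546875, 91.3978271484375), (461.28369140625, 201.12547302246094), 84.22576141357422) 14642
plate n [ 0.3086 -0.0398  0.9503] 18.132039121472065 yaw -7.353594447591796 c [0.5868 0.0691 0.0803] 0.0024309607713513797 519
wheel 363 [ 0.5356 -0.0747  0.0911] 0.09131084872861776 ((535.6118774414062, -74.76252746582031), (49.57198715209961, 49.25230407714844), 83.16117858886719)
gauge 125 [ 0.4553 -0.3416  0.1287] 0.12996329924107794 ((455.9820861816406, -342.9938659667969), (25.1737003326416, 26.00973129272461), 60.59469985961914)
stand 714 [ 0.4554 -0.3402  0.0604] 0.060484241762830404 ((456.2505798339844, -343.3611755371094), (71.99099731445312, 71.1328125), 74.30573272705078)
dist 848 [ 0.3547 -0.2149  0.0605] 0.0606006897876413 ((354.5152282714844, -215.23802185058594), (70.805419921875, 69.7470932006836), 78.11624908447266)
[[-0.9168  0.      0.3993]
 [-0.3993  0.     -0.9168]
 [-0.     -1.      0.    ]] [62.6903 36.0052  2.2071 86.9401 -1.5468 57.0839 -1.1466]
```

Run:
```python
from h import *
t=np.array([.1005,.995,0])
p=tri([("side",266.2,306.5),("top",266.4,281.6)]);f=tri([("side",273.5,293.7),("top",268.3,258.2)])
d=tri([("side",241,283),("top",233.2,285)])
print(p,f,"dy",(f-p)@t,"dot",d,"dot-pointer along",(d-p)@t)
for a,b in((.03,.03),(.035,.04),(.03,.045)): print((at_height("top",268.3,258.2,b)-at_height("top",266.4,281.6,a))@t)
w=np.array([.5356,-.0748])
for ang in range(0,360,20):
    u=[np.cos(np.radians(ang)),np.sin(np.radians(ang)),0]
    q=inverse_kinematics([*w,.062],toolrot([0,0,-1],u)); print(ang,None if q is None else np.array(q))
n=np.array([np.sin(.3)*.995,-np.sin(.3)*.1005,np.cos(.3)])
g=np.array([.596,.115,.08])+n*(.075-.019)
for ang in range(0,360,30):
    u=[np.cos(np.radians(ang)),np.sin(np.radians(ang)),0]
    q=inverse_kinematics(g,toolrot(-n,u)); q2=inverse_kinematics([.456,-.343,.076],toolrot([0,0,-1],u)); print(ang,None if q is None else np.array(q),"|",None if q2 is None else np.array(q2))
```

```text
[0.5016 0.0697 0.0409] [0.4967 0.1261 0.0545] dy 0.05557398013498992 dot [0.5797 0.0632 0.0829] dot-pointer along 0.0013720348050685685
0.05605434157827968
0.0553354247045193
0.054509194536665764
0 [ 13.3146  42.0019 -12.7391 111.9204  18.3166  28.0036 -12.5149]
20 [ 16.089   42.4321 -17.0225 111.8388  23.9295  29.1417   2.1702]
40 [ 18.8425  43.0115 -21.3207 111.7579  29.2116  30.544   17.2004]
60 [ 21.5197  43.7334 -25.5626 111.6797  34.0704  32.1725  32.6647]
80 [ 23.9474  44.5378 -29.4799 111.6092  38.25    33.8849  48.7981]
100 [ 25.9051  45.3023 -32.701  111.5528  41.475   35.4397  65.8421]
120 [ 40.6399  56.5614 -60.907  111.1494  63.2507  54.7438  67.0454]
140 [ -19.1116   48.4128   39.05    112.8522  -50.6703   37.5299 -166.7461]
160 [ -15.8891   46.5186   33.2841  112.764   -44.8841   34.3526 -152.15  ]
180 [ -12.7966   45.0821   28.0066  112.6778  -39.0109   31.887  -137.6913]
200 [  -9.9976   44.0429   23.3871  112.5987  -33.4047   30.0815 -123.0166]
220 [  -6.9621   43.1528   18.5028  112.5121  -27.0206   28.5392 -109.1095]
240 [ -3.6208  42.421   13.2377 112.4159 -19.67
[... 1335 characters left out ...]
.5974]
210 [ -22.3707   51.0748   23.5868   79.6266  -22.3312   71.1593 -142.1405] | [ 21.6564  43.5292  19.8037 107.4917 -25.1617  33.2853 -92.2723]
240 [ -17.9139   49.7861   14.5792   79.4599  -15.7526   69.644  -117.93  ] | [ 25.6875  42.6149  13.2931 107.3724 -17.1139  31.9402 -69.8056]
270 [-13.2906  49.0773   5.547   79.2845  -9.1448  68.763  -94.7021] | [ 30.2341  41.9968   6.0995 107.2363  -7.8951  31.1697 -48.4585]
300 [ -8.7734  48.9298  -3.1554  79.1117  -2.7594  68.4924 -71.0403] | [ 33.6043  41.7952   0.8245 107.1346  -1.0646  31.0776 -24.8692]
330 [ -4.1595  49.3168 -12.0776  78.935    3.8164  68.7953 -46.3001] | [ 37.0205  41.8032  -4.5045 107.0311   5.7696  31.3829  -1.2705]
```

Run:
```python
from h import *
w=np.array([.5356,-.0748]); a=np.radians(300-55.28-0)
u=lambda g:[np.cos(np.radians(g)),np.sin(np.radians(g)),0]
def q(z):
    k=np.array(inverse_kinematics([*w,z],toolrot([0,0,-1],u(300)))); print("ik",k); return k
gripper_to(.085)
k=q(.20); k[6]=145; move_joints(k); s=state(); print(s["tool_pos"],s["tcp_rot"][:][1],s["time"])
move_straight([*w,.12]); 
print(move_straight([*w,.060],vel=.08,threshold=12)); s=state(); print(s["tool_pos"],s["q"],s["wrist_force"],s["time"])
gripper_to(.045,35); s=state(); print(s["opening"],s["wrist_force"],s["moment"],s["tool_pos"],s["q"],s["time"])
```

```text
ik [  7.1526  29.3115  -3.2053 106.4249   2.2452  44.3239 -57.2497]
[ 0.5357 -0.0757  0.2   ] [ 0.7896 -0.0005  0.6136] 3.7
False
[ 0.536  -0.0748  0.0603] [  6.4945  41.7211  -2.3174 112.1396   3.5001  26.1614 143.8743] [-0.2978 -0.4971 -0.6641] 5.2833
0.04916204624659378 [ 2.4274 -2.3909  5.9485] [-0.5874 -0.3999 -0.022 ] [ 0.5375 -0.0758  0.0611] [  6.5164  41.6618  -2.2612 112.0592   3.5319  26.1011 143.8725] 5.7
```

```bash
cat >> h.py <<'E'
T=np.array([.1005,.995,0])
def pf(tag=None):
    im,d=read_camera("top"); m=masks(im); 
    if tag: save(tag,im); np.savez(tag,im=im,d=d)
    out={}
    for x in tip_of("pointer","top")[:1]: out["ptr"]=(x["p"],x["at"])
    for x in tip_of("flag_line","top")[:2]: out.setdefault("flag",[]).append((round(x["p"],2),np.array(x["at"])))
    out["yel"]=cent(crop(m["yel"],240,290,230,320))[:1]; out["red"]=cent(crop(m["red"],215,275,230,300))[:3]
    return out
E
python3 - <<'E'
from h import *
k=np.array(state()["q"])
for i in range(8):
    k[6]-=20; move_joints(k); s=state(); print(s["q"][6],s["wrist_force"],s["moment"],s["tool_pos"],s["opening"],s["time"])
print(pf("t1"))
E
```

```text
124.04004229162095 [ 1.8779 -3.4881 -2.2677] [-0.7038 -0.5086 -0.1382] [ 0.5382 -0.0766  0.0612] 0.04895792808383463 6.125
104.00600121250042 [ 3.9068 -5.7133 -2.9705] [-1.1921 -0.7713 -0.0719] [ 0.5386 -0.0776  0.0612] 0.0487670161995246 6.55
84.00562390165602 [ 4.2453 -7.148  -3.8393] [-1.6262 -0.7629 -0.0923] [ 0.5387 -0.0787  0.0612] 0.04924846119487489 6.975
64.00510673400694 [ 4.4821 -9.2635 -3.1652] [-2.1053 -0.5955 -0.0898] [ 0.5383 -0.0797  0.0612] 0.048810866783890766 7.4
44.00410472814402 [  2.8666 -11.1345  -2.2689] [-2.4415 -0.3153 -0.1035] [ 0.5376 -0.0806  0.0612] 0.049208409657309785 7.825
24.006457440823922 [  2.3795 -12.1281  -0.6266] [-2.5746  0.0599 -0.0889] [ 0.5367 -0.0811  0.0612] 0.04919011000077548 8.25
4.002833313521834 [ -0.7044 -12.5658   2.0835] [-2.5345  0.4612 -0.1197] [ 0.5356 -0.0813  0.0612] 0.0489978346775869 8.675
-15.997575918764246 [ -2.1015 -11.8253   4.1005] [-2.3489  0.8125 -0.1681] [ 0.5346 -0.0811  0.0612] 0.048819393040585635 9.1
{'ptr': (0.73, [264.1, 262.8]), 'flag': [(0.52, array([268.6, 257.9]))], 'yel': [(np.float64(267.741935483871), np.float64(258.2903225806452), np.int32(31))], 'red': [(np.float64(257.6923076923077), np.float64(264.2307692307692), np.int32(13)), (np.float64(231.11111111111111), np.float64(266.3333333333333), np.int32(9)), (np.float64(265.5), np.float64(263.0), np.int32(2))]}
```

```bash
cat >> h.py <<'E'
def gap(im):
    m=masks(im); R=crop(m["red"],245,275,230,300); R=R&(cv2.connectedComponents(cv2.dilate(R.astype(np.uint8),np.ones((3,3))))[1]>0)
    f=lambda M,z: np.mean([at_height("top",r,q,z)@T for r,q in np.argwhere(M)])
    Y=crop(m["yel"],240,290,230,320)
    return [(f(Y,b)-f(R,a))*1000 for a,b in((.035,.035),(.04,.05))]
E
python3 - <<'E'
from h import *
for n in("top0","t1"): print(n,gap(np.load(n+".npz")["im"]))
k=np.array(state()["q"])
for st in(-18,-16): k[6]+=st; move_joints(k)
s=state(); print(s["q"],s["wrist_force"],s["moment"])
o=pf("t2"); print(o,gap(np.load("t2.npz")["im"]),state()["time"])
im=np.load("t2.npz")["im"]; save("c",cv2.resize(im[215:285,225:315],(720,560),interpolation=cv2.INTER_CUBIC))
si,_=read_camera("side"); np.save("s2",si); save("d",cv2.resize(si[225:300,250:350],(800,600),interpolation=cv2.INTER_CUBIC))
E
```

```text
top0 [np.float64(56.20166291241868), np.float64(54.968486792627075)]
t1 [np.float64(11.045714902913922), np.float64(9.975574222955307)]
[  6.6354  41.6021  -1.9448 112.2427   3.6555  26.4145 -49.6501] [-2.7866  0.8871  5.7318] [ 0.515   0.8139 -0.0732]
{'ptr': (0.83, [263.2, 259.0]), 'flag': [(0.44, array([267.9, 257.9]))], 'yel': [(np.float64(268.14814814814815), np.float64(258.14814814814815), np.int32(27))], 'red': [(np.float64(257.6), np.float64(260.4), np.int32(15)), (np.float64(231.0), np.float64(262.5), np.int32(8))]} [np.float64(2.0338676160367166), np.float64(0.9950748077438565)] 10.175
```

View pics/c.png

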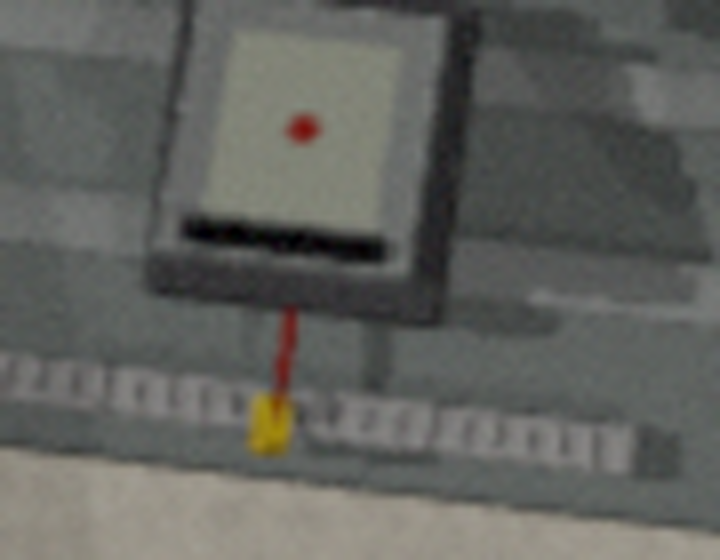

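View pics/d.png

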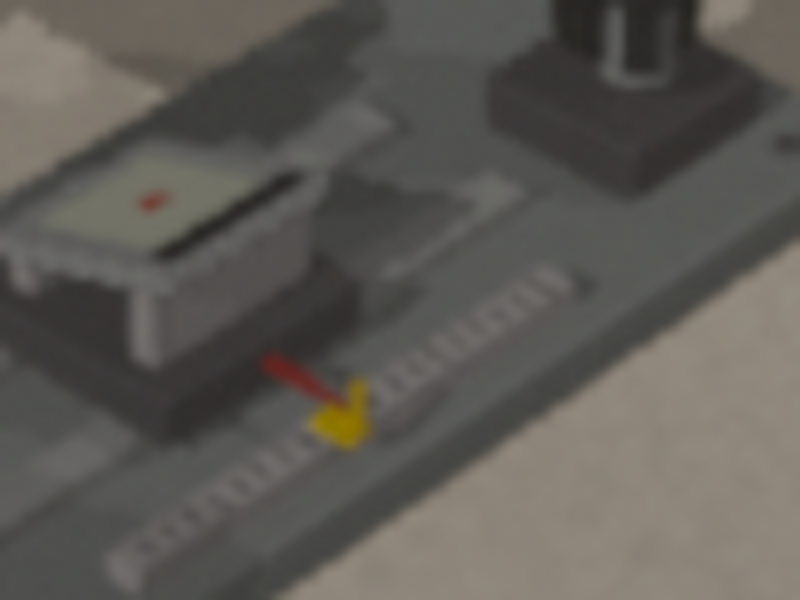

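```bash
python3 - <<'E'
from h import *
N=np.array([.995,-.1005,0]); S=lambda x,y:("side",225+y/8-.44,250+x/8-.44); C=lambda x,y:("top",215+y/8-.44,225+x/8-.44)
sh=lambda p:(np.round([p@T*1000,p@N*1000,p[2]*1000],1))
p=tri([S(342,405),C(280,400)]);print("ptr end",sh(p)); print("ptr root",sh(tri([S(267,360),C(291,310)])))
for x,y in((360,382),(365,420)):
  for z in(.02,.03,.04,.05,.06): print("side flag",x,y,z,sh(at_height(*S(x,y),z)))
for x,y in((270,425),(270,400),(270,450),(255,425),(288,425)):
  for z in(.03,.045): print("top flag",x,y,z,sh(at_height(*C(x,y),z)))
E
python3 - <<'E'
import cv2,numpy as np
s=np.load('s2.npy');t=np.load('t2.npz')['im']
a=cv2.resize(t[255:277,245:275],(400,293),interpolation=cv2.INTER_NEAREST);b=cv2.resize(s[262:288,280:310],(400,346),interpolation=cv2.INTER_NEAREST)
im=np.zeros((346,800,3),np.uint8);im[:293,:400]=a;im[:,400:]=b;cv2.imwrite('pics/e.png',np.clip(im[:,:,::-1]*1.6,0,255).astype(np.uint8))
E
```

```text
ptr end [173.5 490.5  43.4]
ptr root [174.8 519.4  46.3]
side flag 360 382 0.02 [138.3 512.2  20. ]
side flag 360 382 0.03 [147.4 503.4  30. ]
side flag 360 382 0.04 [156.5 494.7  40. ]
side flag 360 382 0.05 [165.6 485.9  50. ]
side flag 360 382 0.06 [174.7 477.2  60. ]
side flag 365 420 0.02 [151.4 497.5  20. ]
side flag 365 420 0.03 [160.4 488.9  30. ]
side flag 365 420 0.04 [169.4 480.3  40. ]
side flag 365 420 0.05 [178.3 471.7  50. ]
side flag 365 420 0.06 [187.3 463.1  60. ]
top flag 270 425 0.03 [178.7 485.9  30. ]
top flag 270 425 0.045 [177.2 484.8  45. ]
top flag 270 400 0.03 [179.8 493.5  30. ]
top flag 270 400 0.045 [178.2 492.3  45. ]
top flag 270 450 0.03 [177.7 478.3  30. ]
top flag 270 450 0.045 [176.2 477.3  45. ]
top flag 255 425 0.03 [183.3 485.3  30. ]
top flag 255 425 0.045 [181.7 484.3  45. ]
top flag 288 425 0.03 [173.3 486.5  30. ]
top flag 288 425 0.045 [171.8 485.5  45. ]
```

View pics/e.png

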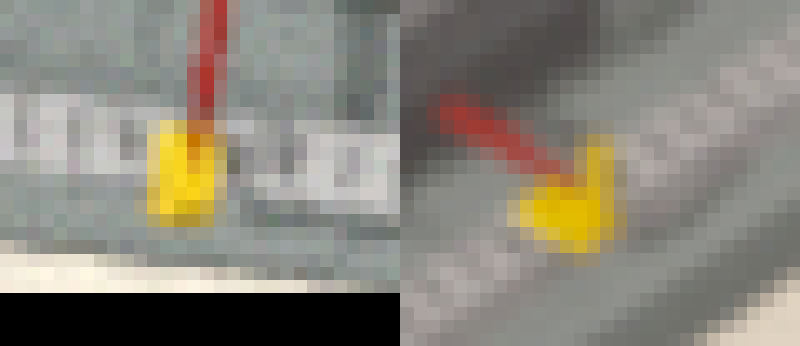

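Run:
```python
from h import *
k=np.array(state()["q"]); k[6]-=5; move_joints(k); print(gap(read_camera("top")[0]))
gripper_to(.085); s=state(); p=s["tool_pos"]; print(p,s["wrist_force"])
move_straight([p[0],p[1],.22],vel=.2)
for n in("t3",):
    o=pf(n); print(o,gap(np.load(n+".npz")["im"]))
G=[o]
im,d=read_camera("side"); np.savez("s3",im=im,d=d)
for c in("pointer","flag_line","dot"): print(c,[(round(x["p"],2),x["at"]) for x in tip_of(c,"side")[:2]],[(round(x["p"],2),x["at"]) for x in tip_of(c,"top")[:2]])
m=masks(im); print("side red",cent(crop(m["red"],215,290,240,320))[:3],"yel",cent(crop(m["yel"],255,290,260,320))[:1])
im=np.load("t3.npz")["im"];m=masks(im)
d=np.load("t3.npz")["d"];P=cloud("top",d)
M=crop(m["red"],222,242,250,275); print("top dot px",cent(M)[0],"3d",P[M].mean(0))
h=P[...,2];w=(np.hypot(P[...,0]-.456,P[...,1]+.343)<.04)&(h>.11)&(h<.15);print("gauge",cv2.minAreaRect((P[w][:,:2]*1000).astype(np.float32)),state()["time"])
```

```text
[np.float64(0.33293963699454476), np.float64(-0.6979043330408441)]
[ 0.5331 -0.0802  0.0611] [ 0.417   0.143  -0.1801]
{'ptr': (0.81, [260.9, 257.2]), 'flag': [(0.39, array([268.2, 258.2]))], 'yel': [(np.float64(268.4), np.float64(258.24), np.int32(25))], 'red': [(np.float64(257.8235294117647), np.float64(259.7647058823529), np.int32(17)), (np.float64(231.0), np.float64(262.0), np.int32(9))]} [np.float64(0.2685115457326803), np.float64(-0.7616268895305756)]
pointer [(0.72, [276.0, 291.9])] [(0.81, [260.9, 257.2])]
flag_line [(0.62, [193.6, 328.5]), (0.37, [274.7, 294.8])] [(0.39, [268.2, 258.2])]
dot [(0.68, [246.2, 270.0]), (0.31, [275.8, 293.0])] [(0.78, [232.1, 260.5])]
side red [(np.float64(271.54545454545456), np.float64(285.90909090909093), np.int32(22)), (np.float64(250.0), np.float64(268.0), np.int32(1))] yel [(np.float64(277.05882352941177), np.float64(292.7647058823529), np.int32(34))]
top dot px (np.float64(231.0), np.float64(262.0), np.int32(9)) 3d [0.5842 0.1179 0.084 ]
gauge ((455.71185302734375, -342.5111389160156), (25.19116973876953, 24.862764358520508), 43.4524040222168) 12.4167
```

Run:
```python
from h import *
R=toolrot([0,0,-1],[-T[0],-T[1],0]); g=np.array([.4557,-.346])
q=inverse_kinematics([*g,.20],R); print(np.array(q))
movep([*g,.20],R); print(move_straight([*g,.077],vel=.1,threshold=8)); s=state(); print(s["tool_pos"],s["wrist_force"])
gripper_to(.02,45); s=state(); print(s["opening"],s["tool_pos"],s["wrist_force"],s["moment"])
f0=np.array(s["wrist_force"]); move_straight([*g,.085],vel=.03); print(state()["wrist_force"])
move_straight([*g,.22],vel=.12); s=state(); print(s["opening"],s["tool_pos"],s["wrist_force"],s["time"])
im,d=read_camera("side"); np.savez("s4",im=im,d=d); save("f",cv2.resize(im[60:300,300:520],(550,600)))
```

```text
[ 29.2276  31.8936   7.9218 101.8173  -5.7443  46.679  -55.8541]
False
[ 0.4561 -0.3463  0.0776] [ 0.3914 -0.492   0.394 ]
0.025286669908581066 [ 0.4558 -0.3462  0.0772] [0.738  0.1844 2.1443] [ 0.0636  0.0349 -0.038 ]
[-0.2691 -0.4518 -1.2427]
0.025122970121677173 [ 0.4553 -0.3456  0.2192] [ 0.4599  0.6908 -1.4656] 17.1417
```

View pics/f.png

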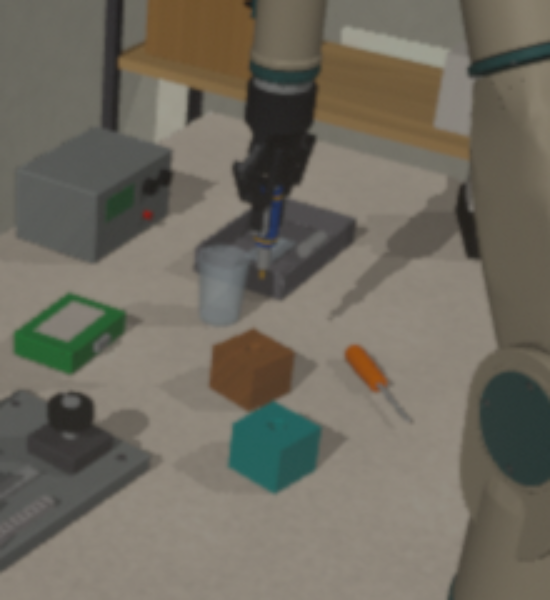

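```bash
cat >> h.py <<'E'
N3=np.array([np.sin(.3)*.995,-np.sin(.3)*.1005,np.cos(.3)])
RP=toolrot(-N3,-T)
E
python3 - <<'E'
from h import *
print(at_height("top",231.,262.,.083), tri([("top",231.,262.),("side",246.2,270.0)]), tri([("top",231.,262.),("side",250,268.0)]))
dot=np.array([.583,.1147,.083]); tcp=lambda h:dot+N3*(.063+h)
print(np.array(inverse_kinematics(tcp(.02),RP)),np.array(inverse_kinematics(tcp(.08),RP)))
movep(tcp(.08),RP); move_straight(tcp(.03),vel=.1); s=state(); print(s["tool_pos"],tcp(.03),s["wrist_force"],s["time"])
out=[]
for c in("top","side"):
    im,d=read_camera(c); np.savez(c+"5",im=im,d=d)
    for n in("tip","dot"): print(c,n,[(round(x["p"],2),x["at"]) for x in tip_of(n,c)[:2]])
    print("pred tip",proj(c,s["tool_pos"]-N3*.063),"dot",proj(c,dot))
    out.append(im)
t=cv2.resize(out[0][195:265,230:297],(400,418),interpolation=cv2.INTER_CUBIC); sd=cv2.resize(out[1][200:270,235:302],(400,418),interpolation=cv2.INTER_CUBIC)
save("g",np.clip(np.hstack([t,sd])*1.4,0,255).astype(np.uint8))
E
```

```text
[0.5843 0.118  0.083 ] [0.581  0.1159 0.096 ] [0.5842 0.118  0.0835]
[-13.9416  46.8944   6.7871  79.1775  -9.666   71.1825 -99.8377] [-14.056   45.3133   8.1676  72.7457  -9.8401  79.2958 -99.9226]
[0.6109 0.1116 0.1723] [0.6103 0.1119 0.1718] [ 0.3345  0.0778 -0.6535] 19.6167
top tip []
top dot []
pred tip (np.float64(225.77937595195394), np.float64(262.9879095708745)) dot (np.float64(231.57286871105694), np.float64(263.37894790381387))
side tip [(0.45, [221.5, 327.5])]
side dot [(0.65, [247.9, 269.4])]
pred tip (np.float64(238.92262288225535), np.float64(266.3473361730244)) dot (np.float64(249.73209576629284), np.float64(269.20003303275786))
```

View pics/g.png

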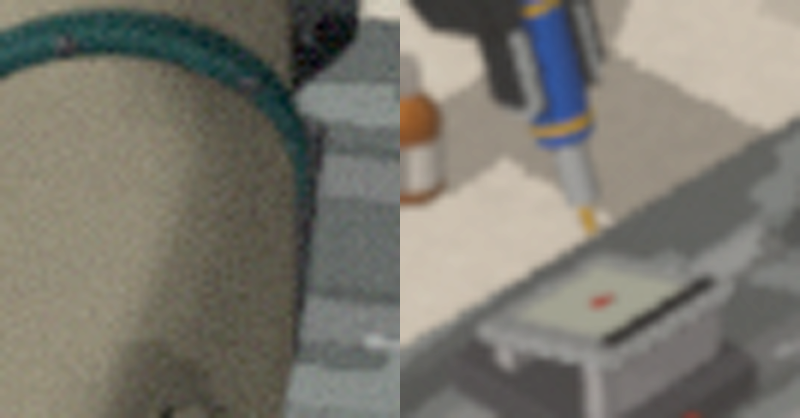

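```bash
cat >> h.py <<'E'
def side_meas(tag):
    im,d=read_camera("side"); np.savez(tag,im=im,d=d); save(tag,np.clip(cv2.resize(im[215:265,240:300],(720,600),interpolation=cv2.INTER_CUBIC)*1.4,0,255).astype(np.uint8))
    h=cv2.cvtColor(im,cv2.COLOR_RGB2HSV).astype(int); B=(h[...,0]>10)&(h[...,0]<30)&(h[...,1]>100)&(h[...,2]>60)
    return cent(crop(masks(im)["red"],240,258,255,285))[:2], cent(crop(B,220,258,255,285))[:3], [(round(x["p"],2),x["at"]) for x in tip_of("tip","side")[:2]]
E
python3 - <<'E'
from h import *
s0=state(); a=s0["tool_pos"]; f0=np.array(s0["wrist_force"]); print(side_meas("h0"))
print(move_straight(a-N3*.045,RP,vel=.02,threshold=1.3)); s=state(); print("moved",(a-s["tool_pos"])@N3,s["tool_pos"],np.array(s["wrist_force"])-f0,s["time"])
p=np.array(s["tool_pos"]); print(side_meas("h1"))
wait(.2); print("f",(np.array(state()["wrist_force"])-f0)@N3,state()["opening"])
tip=p-N3*.063; print("tip if full out",tip)
K,R,t=cal("side")
for v,nm in((T,"T"),(np.cross(T,N3),"X"),(N3,"N")): print(nm,"px per mm (row,col)",(np.array(proj("side",tip+v*.01))-np.array(proj("side",tip)))/10, proj("side",tip))
E
```

```text
([(np.float64(250.0), np.float64(268.0), np.int32(1))], [(np.float64(236.83333333333334), np.float64(266.3333333333333), np.int32(6)), (np.float64(220.6), np.float64(264.0), np.int32(5)), (np.float64(222.0), np.float64(259.0), np.int32(3))], [])
True
moved 0.03463270838558734 [0.6004 0.1129 0.1393] [ 1.3443 -0.3153  0.3311] 21.5333
([], [(np.float64(233.5), np.float64(265.4), np.int32(10)), (np.float64(248.5), np.float64(269.3333333333333), np.int32(6))], [(0.71, [275.4, 292.0])])
f 0.7719499162821701 0.025267335767843832
tip if full out [0.5819 0.1148 0.0791]
T px per mm (row,col) [ 0.1694 -0.2808] (np.float64(251.14382941719083), np.float64(269.5577839105294))
X px per mm (row,col) [-0.0574 -0.2565] (np.float64(251.14382941719083), np.float64(269.5577839105294))
N px per mm (row,col) [-0.3483 -0.092 ] (np.float64(251.14382941719083), np.float64(269.5577839105294))
```

View pics/h1.png

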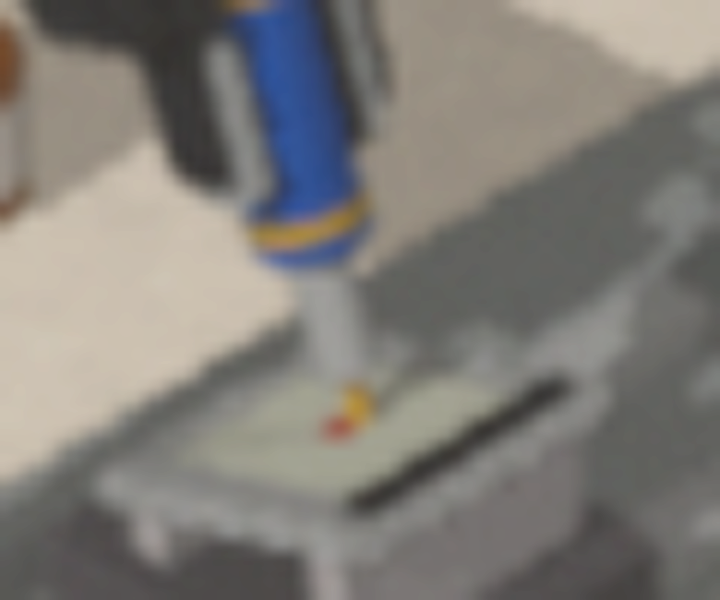

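Run:
```python
from h import *
s=state(); p=np.array(s["tool_pos"])
def avg(n):
    F=[];
    for _ in range(n): F.append(read_camera("side")[0].astype(float))
    return np.mean(F,0)
fs=lambda: np.mean([np.array(state()["wrist_force"])@N3 for _ in range(10) if wait(.02) is None])
A=avg(6); fA=fs()
move_straight(p+N3*.012,RP,vel=.05); pB=np.array(state()["tool_pos"]); B=avg(6); fB=fs()
print("f contact",fA,"free",fB,"lift",(pB-p)@N3,state()["time"])
np.savez("ab",A=A,B=B,p=p,pB=pB)
red=lambda I: I[...,0]-(I[...,1]+I[...,2])/2
yl=lambda I:(I[...,0]+I[...,1])/2-I[...,2]
print("red B");print(red(B)[246:254,263:274].round(0).astype(int))
print("yel B");print(yl(B)[236:252,262:274].round(0).astype(int))
print("yel A");print(yl(A)[241:254,262:276].round(0).astype(int))
print("red A");print(red(A)[246:254,263:274].round(0).astype(int))
im=np.hstack([cv2.resize(np.clip(I[225:260,250:285]*1.4,0,255).astype(np.uint8),(400,400),interpolation=cv2.INTER_CUBIC) for I in(A,B)]); save("i",im)
```

```text
f contact nan free nan lift 0.012214096813350256 23.1583
red B
[[ 2  3  4  6 12 31 42 20  7  5  5]
 [ 4  5  6  6  8 17 24 13  6  5  5]
 [ 6  6  6  6  7  8 12 11  6  5  5]
 [ 6  6  6 10 16 22 26 21  8  6  6]
 [ 6  6  7 15 37 51 42 22  8  6  6]
 [ 6  6  7 14 28 30 19  9  6  6  6]
 [ 6  6  6  7  8  8  7  6  6  6  6]
 [ 6  6  6  6  6  6  6  6  6  6  5]]
yel B
[[15 12  4  3  2  3  3  7 10 10  8  5]
 [15 12  6  3  3  2  3  5  7  6  3  2]
 [15 13  8  3  3  2  3  3  2  3  2  3]
 [15 14  9  3  3  3  3  2  2  2  2  2]
 [16 14 10  4  2  3  3  2  2  2  2  2]
 [14 12  6  3  2  3  3  3  2  2  2  3]
 [ 8  7  3  2  4  7 12 10  4  2  2  2]
 [ 3  3  2  2  6 20 40 32  9  2  2  2]
 [ 2  3  2  3  6 27 61 50 16  4  3  3]
 [ 2  2  3  4  8 24 55 56 24  8  6  6]
 [ 3  4  6  8 11 18 40 53 27 12 10  8]
 [ 5  8 10 11 12 13 23 31 19 12 10 10]
 [10 11 12 12 12 12 13 16 14 12 11 11]
 [12 12 12 12 13 16 19 20 18 12 12 12]
 [12 12 11 12 16 25 32 27 18 12 12 12]
 [11 12 12 12 15 22 22 18 13 12 12 11]]
yel A
[[14 12  6  3  3  2  3  3  3  3  3  2  2  2]
 [ 9  7  3  2  3  3  3  3  3  2  2  2  2  2]
 [ 4  3  3  3  3  3  2  3  3  3  2  3  2  3]
 [ 3  3  2  2  3  3  2  3  3  3  3  2  3  3]
 [ 2  3  3  3  3  2  3  4  4  5  5  5  4  4]
 [ 3  4  6  7  6  4  7 11 10 10  9  7  7  7]
 [ 6  8 10 11 10  9 18 37 29 14  9  9  9 11]
 [10 11 12 12 12 14 30 65 50 19 10 11 12 12]
 [12 11 12 12 13 18 35 64 50 20 11 12 12 12]
 [11 11 11 12 16 25 35 40 31 16 12 12 12 12]
 [11 11 11 12 15 21 22 19 14 12 12 12 12 11]
 [11 12 12 12 12 13 13 12 12 12 12 11 10  9]
 [12 12 12 12 12 12 12 12 12 11 11  9  6  4]]
red A
[[ 3  3  3  3  3  5  9  8  6  4  4]
 [ 4  5  6  5  5 14 31 23  9  5  5]
 [ 6  6  6  6  8 24 50 40 14  5  5]
 [ 6  6  6  9 16 33 53 40 14  6  6]
 [ 6  6  7 15 35 49 42 25 10  6  6]
 [ 6  6  6 14 27 30 19  9  6  6  6]
 [ 6  6  6  6  8  8  7  6  6  6  6]
 [ 6  6  6  6  6  6  6  6  6  6  5]]
  return _methods._mean(a, axis=axis, dtype=dtype,
  ret = ret.dtype.type(ret / rcount)
```

View pics/i.png

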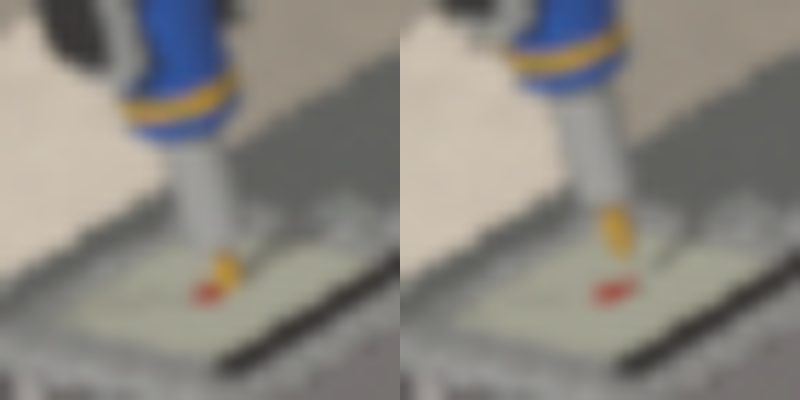

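Run:
```python
from h import *
z=np.load("ab.npz"); p=z["p"]; X=np.cross(T,N3); sh=T*.0024+X*.0028
def F(): 
    v=[]
    for _ in range(15): wait(.02); v.append(np.array(state()["wrist_force"]))
    return np.mean(v,0)
move_straight(p+sh+N3*.012,RP,vel=.05); wait(.2); f0=F()
B=np.mean([read_camera("side")[0].astype(float) for _ in range(5)],0)
move_straight(p+sh,RP,vel=.03); wait(.2); f1=F()
move_straight(p+sh-N3*.0033,RP,vel=.01); wait(.3); f2=F(); s=state(); e=np.array(s["tool_pos"])-p
print("f along N: mid",(f1-f0)@N3,f1-f0,"final",(f2-f0)@N3,f2-f0,"disp T,X,N mm",e@T*1e3,e@X*1e3,e@N3*1e3,s["opening"],s["time"])
A=np.mean([read_camera("side")[0].astype(float) for _ in range(6)],0); np.savez("ab2",A=A,B=B)
red=lambda I: I[...,0]-(I[...,1]+I[...,2])/2
yl=lambda I:(I[...,0]+I[...,1])/2-I[...,2]
print("yel A");print(yl(A)[244:254,262:276].round(0).astype(int))
print("red A");print(red(A)[246:254,263:274].round(0).astype(int))
print("yel B");print(yl(B)[240:250,262:274].round(0).astype(int))
im=np.hstack([cv2.resize(np.clip(I[225:260,250:285]*1.4,0,255).astype(np.uint8),(400,400),interpolation=cv2.INTER_CUBIC) for I in(A,B)]); save("j",im)
R=np.array(s["tcp_rot"]); print("tilt err deg",np.degrees(np.arccos(-R[:,1]@N3)))
```

```text
f along N: mid 1.6779955999133722 [ 0.9493 -0.3298  1.454 ] final 2.3196375540753853 [ 1.332  -0.0436  2.0167] disp T,X,N mm 2.359074723508134 2.859901780145723 -3.2486265523002458 0.024976143704418242 26.1417
yel A
[[ 2  3  3  3  3  3  3  3  4  3  3  3  3  3]
 [ 2  3  2  3  2  3  3  3  5  6  5  5  4  4]
 [ 2  4  4  3  2  2  3  3  6  9  8  8  7  7]
 [ 5  8  8  5  3  4  5  7  6  8  8  9 10 11]
 [10 11 10  8  9 16 23 22 11  9 10 11 11 12]
 [11 12 12 12 17 38 60 43 15 11 11 12 12 12]
 [11 11 11 12 17 36 53 36 15 12 12 12 12 12]
 [11 11 11 12 15 21 24 19 13 12 12 12 12 11]
 [11 11 12 11 12 13 12 12 12 12 12 11 10  9]
 [11 12 12 12 11 12 12 12 11 11 11  9  6  4]]
red A
[[ 3  3  2  2  2  2  2  3  5  4  4]
 [ 4  4  2  2  2  4  5  4  4  4  5]
 [ 6  5  4  6 13 20 19  9  5  5  5]
 [ 6  6  6 13 33 49 38 15  7  6  6]
 [ 6  6  7 16 37 49 35 13  7  6  6]
 [ 6  6  7 13 26 27 18  8  6  6  6]
 [ 6  6  6  7  8  8  7  6  6  6  6]
 [ 6  6  6  6  6  6  6  6  6  6  5]]
yel B
[[13  7  3  3  3  3  3  3  2  2  2  3]
 [13  8  3  3  3  3  3  2  2  2  2  2]
 [ 9  6  3  5  9 10  7  3  2  2  2  2]
 [ 4  3  4 12 29 34 17  4  3  2  2  2]
 [ 2  3  4 14 43 58 28  8  5  3  3  3]
 [ 2  2  4 11 37 63 38 13  8  7  6  4]
 [ 3  4  6 10 27 55 44 17 12 11  9  8]
 [ 6  8 10 12 19 32 29 15 12 11  9 11]
 [ 9 11 11 12 12 14 14 14 13 11 11 12]
 [11 12 12 12 13 16 19 21 18 12 12 12]]
tilt err deg nan<stdin>:19: RuntimeWarning: invalid value encountered in arccos
```

View pics/j.png

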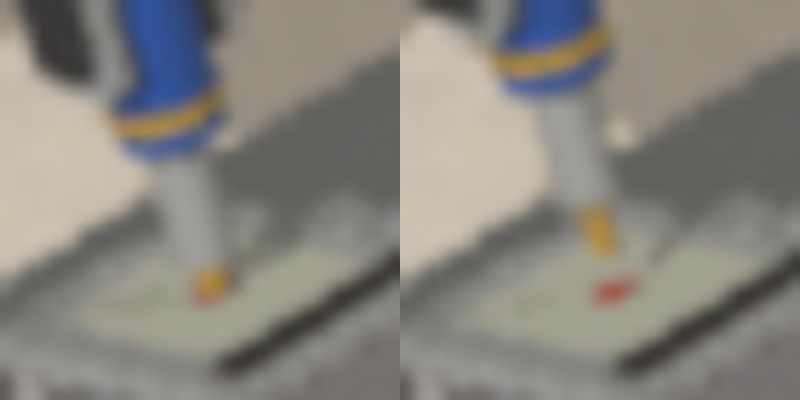

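Run:
```python
from h import *
A=np.load("ab2.npz")["A"].astype(np.uint8); m=masks(A)
print(cent(crop(m["red"],260,290,270,310))[:2],cent(crop(m["yel"],255,290,260,320))[:1])
s=state(); print(s["tool_pos"],s["wrist_force"],s["opening"],s["time"])
job_done(); print(state()["time"])
```

```text
[(np.float64(271.54545454545456), np.float64(285.90909090909093), np.int32(22))] [(np.float64(277.05882352941177), np.float64(292.7647058823529), np.int32(34))]
[0.6023 0.1151 0.1352] [ 1.0135 -0.1215  1.3521] 0.025106201009405405 26.4417
the job is handed in; nothing more can be done
the job is handed in; nothing more can be done
```

I handed the job in at about 26 s of robot time. The gauge is still held on the red dot and the pointer is at the flag; no verdict is reported.

**What I did**
- **Handwheel:** I turned it about 199° clockwise in one grip. I then let go and lifted clear without touching the carriage.
- **Gauge:** I took it out of the wooden stand (not the turquoise block) and tilted it 17° to stand square to the plate. A first trial touch looked about 3.9 mm off the dot, so I lifted 12 mm, shifted the gauge by that amount and pressed again.

**Last checks**
- **Pointer to flag:** the gap was between +0.3 and −0.8 mm, depending on the heights assumed. In the side camera the pointer was at the same pixel after pressing as before.
- **Nose on dot:** the two agree to within about 0.3 pixel in the side camera, which means up to about 1.5 mm. Only the side camera could see this, because the arm blocked the top one.
- **Press:** 2.3 N along the plate normal, with the plunger about 6 mm in.
- **Grip:** the fingers stand 25 mm apart on the 26 mm handle.

**What failed or disagreed**
- **Tilt check:** my final numeric check of the tilt returned an invalid number. Squareness therefore rests on the commanded orientation and on what the pictures show.
- **Camera offset:** the grip on the wheel suggested the top camera reads about 3 mm off in y. The side camera put the dot nearer the uncorrected top reading, so I relied on comparing nose and dot directly.
- **Bystanders:** I did not measure them again at the end. The one wide view after lifting the gauge showed the slide box, beaker and screwdriver in place, and the path kept clear of everything else.

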